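Load the dispatch rack in reverse order

ROBOT

A 7-joint arm with a two-finger parallel gripper is mounted at the origin on the work surface. World frame = base frame: x ahead of the robot, y to its left, z up, the work surface at z = 0. Lengths are in m, angles in degrees, forces in N, time in s.
With the tool pointing down it reaches from about 0.425 to 0.875 m from the base axis. Payload 4.7 kg.
Tool frame: the origin (TCP) lies between the finger pads; the fingertips stand 8 mm ahead of it and the grasp point (between the pads) lies 11 mm behind it; x points along the fingers, z is the direction in which the jaws open and shut, and the axes are right-handed (so a half turn about x gives the same grasp; the last joint's range is limited). The gripper opens to 87 mm and grips with 3 to 60 N. Pads are 19 mm wide; open, the fingers measure 117 mm over their backs; the gripper's body (75 mm by 190 mm) begins 51 mm behind the grasp point.
Start: joints at [-65.541, 18.392, -4.016, 83.108, 1.295, 78.541, -3.26], TCP at [0.261, 0.595, 0.231] pointing down, gripper open.
Joint ranges: [-163.93, 163.93], [-17.29, 119.83], [-79.2, 71.16], [3.27, 140.29], [-89.18, 269.18], [5.43, 117.66], [-154.24, 154.24]. Speed limits (degrees/s): [147.25, 147.25, 180, 180, 180, 180, 180].

INTERFACE

Orientations are given as [roll, pitch, yaw] about the fixed x, y, z axes, in that order (R = Rz(yaw) Ry(pitch) Rx(roll)).
In Python, from cell import telemetry, vision, sign_off gives the robot as it stands. The module is installed in compiled form; this text tells all that it offers.
- The arm moves only by the tool drive_tool, never from a script. Its arguments are lists of equal length, an entry for each row: "offset": the shift along the tool's x, y, z in m, a list of three; "angular": the turn, a rotation vector about the tool's x, y, z in rad, a list of three. A call has 1 to 10 rows; each row is the pose to reach, as a shift and turn from the pose measured when the call began, along the tool's axes at that moment; what a row does not reach only later rows make up. A row lasts 1/8 s, in which the tool goes at most 62.5 mm and 10.7 degrees, less where a joint would pass 70% of its speed; a pose out of reach is approached as far as the arm can. A call with a gripper value outside its range is refused whole. "fingers" is the closure, from -1 (fully open) to 1 (shut), set as the call begins (left out, the last holds). The fingers move at their own pace and stop on an object; "squeeze" is the grip in N (left out, the last holds). Time passes only in rows, so rows that repeat a pose let the fingers close. It gives the time, the measured TCP pose, the force and the opening at its end, in the units of the state.
- telemetry.get_obs(): the state, without advancing time (a new reading comes with each control period).
- vision.read_camera(name): name is "scene" or "top" or "wrist"; returns a dict with "pixels" (384x512x3 uint8, red, green, blue), "intrinsics" (3x3 intrinsics, pixels), "world_from_camera" (4x4, takes a point from camera to world coordinates); the wrist camera has in their place "T_tool_cam" (4x4, takes a point from camera to tool coordinates, whose origin is the TCP and whose axes are the tool frame's). Camera axes: x right, y up, looking along -z (the intrinsics and any distortion apply to the point x, -y, -z); pixel columns grow to the right and rows downward; lengths in m; the calibration is good to about 2 mm. A picture is of the moment at which its call begins: read the wrist's pose just before it. There is no depth.
- sign_off(): hands the job in, once; it reports no verdict.
The state is a dict: "time_s": time; "qpos": joint angles; "joint_velocities": joint speeds; "effort": joint torques, N m; "tool_pos": TCP position; "tool_rot": TCP orientation; "force": force on the tool from outside, world axes, zero at the start; "wrist_torque": the same for the moment, N m; "grip_width": finger opening in m.
Only numpy, scipy, OpenCV 4.12 (cv2) and the standard library are available. Lean on these libraries where they do the work, as an engineer would, in place of code of your own. Each camera call takes 0.05 s, during which the arm holds its last target.

TASK

Four paper-wrapped parcels stand in a row in the brown packing rack; move them all into the empty blue dispatch rack, one to a bay, in reverse order, so that the last packed goes out first. The parcel that starts next to the yellow end of the packing rack must finish in the bay farthest from the yellow end of the dispatch rack, the next one in the next bay, and so on, until the one that started farthest from the yellow end stands next to the yellow end of the dispatch rack. Do not tip any parcel over, and leave each one standing flat on the floor of its bay.

Things in the scene. Friction and masses are not known exactly. Their poses are not given: they have to be found in the camera images.
- parcel_red: Loose upright round parcel wrapped in brown paper, 48 mm in diameter, 90 mm tall, about 0.15 to 0.31 kg, with a red disc on its top and a red band round its middle. Origin: centre of its underside; z up along its axis; x and y mean nothing. It starts in a bay of the packing rack.
- parcel_green: Loose upright round parcel wrapped in brown paper, 48 mm in diameter, 90 mm tall, about 0.15 to 0.31 kg, with a green disc on its top and a green band round its middle. Origin: centre of its underside; z up along its axis; x and y mean nothing. It starts in a bay of the packing rack.
- parcel_white: Loose upright round parcel wrapped in brown paper, 48 mm in diameter, 90 mm tall, about 0.15 to 0.31 kg, with a white disc on its top and a white band round its middle. Origin: centre of its underside; z up along its axis; x and y mean nothing. It starts in a bay of the packing rack.
- parcel_black: Loose upright round parcel wrapped in brown paper, 48 mm in diameter, 90 mm tall, about 0.15 to 0.31 kg, with a black disc on its top and a black band round its middle. Origin: centre of its underside; z up along its axis; x and y mean nothing. It starts in a bay of the packing rack.
- packing_rack: Brown wooden rack, full at the start. Origin: underside, centre of the row; x across it, y along it to the yellow end (left as the robot sees it), z up. Fixed. 82 x 285 mm + 30 mm yellow end at +y. Four open bays, inside 72 (x) x 65 (y) mm, centres x = 0, y = +105, +35, -35, -105 mm; floor 8 mm above the table; rims 22 mm high. Ledge at +x, 34 mm wide, 12 mm high, with colour tags.
- dispatch_rack: Blue rack, empty at the start. Origin: underside, centre of the row; x across it, y along it to the yellow end (left as the robot sees it), z up. Fixed. 82 x 285 mm + 30 mm yellow end at +y. Four open bays, inside 72 (x) x 65 (y) mm, centres x = 0, y = +105, +35, -35, -105 mm; floor 8 mm above the table; rims 22 mm high.
- tag_red: Red flat tag, 26 x 46 x 3 mm, fixed on the ledge of the packing rack beside the bay in which the red parcel stands at the start; it stays there and marks that bay. Origin: centre of its underside; axes as the rack's; the bay's centre lies 58 mm from it along -x.
- tag_green: Green flat tag, 26 x 46 x 3 mm, fixed on the ledge of the packing rack beside the bay in which the green parcel stands at the start; it stays there and marks that bay. Origin: centre of its underside; axes as the rack's; the bay's centre lies 58 mm from it along -x.
- tag_white: White flat tag, 26 x 46 x 3 mm, fixed on the ledge of the packing rack beside the bay in which the white parcel stands at the start; it stays there and marks that bay. Origin: centre of its underside; axes as the rack's; the bay's centre lies 58 mm from it along -x.
- tag_black: Black flat tag, 26 x 46 x 3 mm, fixed on the ledge of the packing rack beside the bay in which the black parcel stands at the start; it stays there and marks that bay. Origin: centre of its underside; axes as the rack's; the bay's centre lies 58 mm from it along -x.
There are look-alikes about, which are no part of the job. Leave any purple look-alike of the parcel_black alone.

How it is judged (in metres and radians):
At the end, for the whole second after the job is handed in: Each parcel stands in the dispatch bay that mirrors its starting bay (its y in the dispatch rack is minus the y of its tag in the packing rack, within 15 mm; across the row within 16 mm of the bay's centre), on the bay's floor (within 5 mm), upright within 0.1 rad, at rest and let go (((y of tag_red in the frame of packing_rack between 0.085 and 0.125 m and y of parcel_red in the frame of dispatch_rack between -0.12 and -0.09 m) or (y of tag_red in the frame of packing_rack between 0.015 and 0.055 m and y of parcel_red in the frame of dispatch_rack between -0.05 and -0.02 m) or (y of tag_red in the frame of packing_rack between -0.055 and -0.015 m and y of parcel_red in the frame of dispatch_rack between 0.02 and 0.05 m) or (y of tag_red in the frame of packing_rack between -0.125 and -0.085 m and y of parcel_red in the frame of dispatch_rack between 0.09 and 0.12 m)) and x of parcel_red in the frame of dispatch_rack between -0.016 and 0.016 m and z of parcel_red in the frame of dispatch_rack between 0.003 and 0.013 m and angle between each of parcel_red, parcel_green, parcel_white, parcel_black's own z axis and vertical below 0.1 rad and linear speed of each of parcel_red, parcel_green, parcel_white, parcel_black below 0.02 m/s and angular speed of each of parcel_red, parcel_green, parcel_white, parcel_black below 0.2 rad/s and contact force between each of parcel_red, parcel_green, parcel_white, parcel_black and the fingers below 0.1 N and ((y of tag_green in the frame of packing_rack between 0.085 and 0.125 m and y of parcel_green in the frame of dispatch_rack between -0.12 and -0.09 m) or (y of tag_green in the frame of packing_rack between 0.015 and 0.055 m and y of parcel_green in the frame of dispatch_rack between -0.05 and -0.02 m) or (y of tag_green in the frame of packing_rack between -0.055 and -0.015 m and y of parcel_green in the frame of dispatch_rack between 0.02 and 0.05 m) or (y of tag_green in the frame of packing_rack between -0.125 and -0.085 m and y of parcel_green in the frame of dispatch_rack between 0.09 and 0.12 m)) and x of parcel_green in the frame of dispatch_rack between -0.016 and 0.016 m and z of parcel_green in the frame of dispatch_rack between 0.003 and 0.013 m and ((y of tag_white in the frame of packing_rack between 0.085 and 0.125 m and y of parcel_white in the frame of dispatch_rack between -0.12 and -0.09 m) or (y of tag_white in the frame of packing_rack between 0.015 and 0.055 m and y of parcel_white in the frame of dispatch_rack between -0.05 and -0.02 m) or (y of tag_white in the frame of packing_rack between -0.055 and -0.015 m and y of parcel_white in the frame of dispatch_rack between 0.02 and 0.05 m) or (y of tag_white in the frame of packing_rack between -0.125 and -0.085 m and y of parcel_white in the frame of dispatch_rack between 0.09 and 0.12 m)) and x of parcel_white in the frame of dispatch_rack between -0.016 and 0.016 m and z of parcel_white in the frame of dispatch_rack between 0.003 and 0.013 m and ((y of tag_black in the frame of packing_rack between 0.085 and 0.125 m and y of parcel_black in the frame of dispatch_rack between -0.12 and -0.09 m) or (y of tag_black in the frame of packing_rack between 0.015 and 0.055 m and y of parcel_black in the frame of dispatch_rack between -0.05 and -0.02 m) or (y of tag_black in the frame of packing_rack between -0.055 and -0.015 m and y of parcel_black in the frame of dispatch_rack between 0.02 and 0.05 m) or (y of tag_black in the frame of packing_rack between -0.125 and -0.085 m and y of parcel_black in the frame of dispatch_rack between 0.09 and 0.12 m)) and x of parcel_black in the frame of dispatch_rack between -0.016 and 0.016 m and z of parcel_black in the frame of dispatch_rack between 0.003 and 0.013 m); the robot touches nothing.
It fails at once if a parcel is tipped over (more than 0.8 rad from upright) (angle between any of parcel_red, parcel_green, parcel_white, parcel_black's own z axis and vertical above 0.8 rad).
It also fails if it takes over 112 s, if anything falls off the work surface, if the arm or the gripper's body presses on something with over 40 N, if the wrist force passes 120 N, or if a joint passes its speed limit or range.

## Working session

There is one attempt and no reset: what is moved stays moved. The work goes in short steps, Python scripts to look and compute and a tool call to move; the robot and the scene stay as the last step left them, time stands still between calls to the robot, and variables do not carry over. Pictures are saved under pics/ and viewed, and the job is handed in when it is done.

Besides the shell and the picture viewer there is one more tool, called after "Emit:" as name(argument=value, ...) on one line, values as JSON. drive_tool: Moves the arm, as the interface text tells. Its arguments: {"type":"object","properties":{"offset":{"type":"array"},"angular":{"type":"array"},"fingers":{"type":"number"},"squeeze":{"type":"number"}},"required":["offset","angular"]}

```bash
mkdir -p pics; cat > h.py <<'E'
import numpy as np,cv2
from cell import telemetry,vision
def snap(n,f):
    d=vision.read_camera(n); cv2.imwrite(f'pics/{f}.png',d['pixels'][:,:,::-1]); return d
E
python3 - <<'E'
from h import *
o=telemetry.get_obs(); print(o)
import pickle
for n in('scene','top'):
    d=snap(n,n+'0'); print(n,{k:v for k,v in d.items() if k!='pixels'}); pickle.dump(d,open(n+'.pkl','wb'))
E
```

```text
{'time_s': 0.0, 'qpos': array([-65.54142635,  18.43839852,  -4.01642398,  83.17346729,
         1.29547487,  78.53860923,  -3.26134707]), 'joint_velocities': array([ 0.00359226,  0.12536444, -0.07028385, -0.06347479, -0.12251278,
        0.09917883, -0.00707135]), 'effort': array([ 6.15458430e-05, -4.91287315e+01, -4.03723642e-01, -3.12531531e+01,
       -6.38803001e-02,  4.33986972e-02,  1.63577861e-04]), 'tool_pos': array([0.26058664, 0.59491753, 0.22948166]), 'tool_rot': array([-176.86709133,   89.89463573, -110.51635253]), 'force': array([-0.35840379,  0.95078856,  0.09424773]), 'wrist_torque': array([-0.05292151, -0.05539805,  0.00723143]), 'grip_width': 0.08706669470529546}
scene {'intrinsics': array([[448.0539989 ,   0.        , 252.77034712],
       [  0.        , 448.0539989 , 188.4757578 ],
       [  0.        ,   0.        ,   1.        ]]), 'world_from_camera': array([[-0.806073  , -0.51371632,  0.29383986,  0.87244657],
       [ 0.59179623, -0.70374493,  0.39309069,  0.4737888 ],
       [ 0.00485121,  0.49075312,  0.87128517,  0.96314665],
       [ 0.        ,  0.        ,  0.        ,  1.        ]])}
top {'intrinsics': array([[405.78074587,   0.        , 252.40074887],
       [  0.        , 405.78074587, 191.37318101],
       [  0.        ,   0.        ,   1.        ]]), 'world_from_camera': array([[-0.00242272,  0.98259663, -0.18573633,  0.35761535],
       [-0.99998265, -0.00337775, -0.00482557,  0.03725858],
       [-0.00536896,  0.18572142,  0.98258777,  1.12096054],
       [ 0.        ,  0.        ,  0.        ,  1.        ]])}
```

View pics/top0.png

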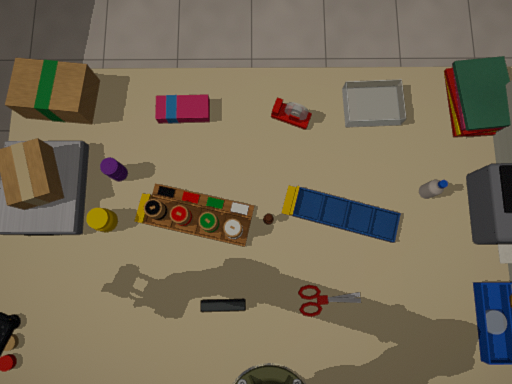

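View pics/scene0.png

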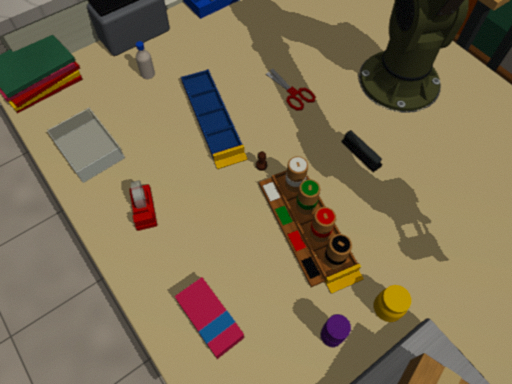

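Top view: packing rack around (198,213), with its yellow end at (145,209). Parcels from the yellow end are black (155,209), red (179,214), green (208,221) and white (232,228), and the tags match that order. The dispatch rack is around (345,214), yellow end at (290,200). The purple cylinder at (114,170) is the look-alike, outside the rack, and stays untouched. Next I'll measure positions.

```bash
cat >> h.py <<'E'
def ray(d,uv,z,T=None):
    K=d['intrinsics'];T=d['world_from_camera'] if T is None else T
    v=np.array([(uv[0]-K[0,2])/K[0,0],-(uv[1]-K[1,2])/K[1,1],-1.]);r=T[:3,:3]@v;c=T[:3,3]
    return c+r*(z-c[2])/r[2]
E
python3 - <<'E'
from h import *
import pickle
for n,box in(('top',(130,175,410,250)),('scene',(170,60,365,300))):
    d=pickle.load(open(n+'.pkl','rb'));im=d['pixels'];hsv=cv2.cvtColor(im,cv2.COLOR_RGB2HSV);H,S,V=cv2.split(hsv)
    ms={'red':(((H<6)|(H>174))&(S>190)&(V>110),),'green':((H>45)&(H<80)&(S>130),),'white':((S<60)&(V>140),),'black':((V<45),),'yellow':((H>20)&(H<32)&(S>180)&(V>120),),'blue':((H>100)&(H<125)&(S>130),)}
    for c,(m,) in ms.items():
        m=m.astype(np.uint8);x0,y0,x1,y1=box;k=np.zeros_like(m);k[y0:y1,x0:x1]=m[y0:y1,x0:x1]
        if c=='blue': k=cv2.morphologyEx(k,cv2.MORPH_CLOSE,np.ones((7,7)))
        cs,_=cv2.findContours(k,cv2.RETR_EXTERNAL,cv2.CHAIN_APPROX_NONE)
        for q in cs:
            a=cv2.contourArea(q)
            if a<25: continue
            r=cv2.minAreaRect(q); 
            print(n,c,int(a),np.round(r[0],1),np.round(r[1],1),'z.098',ray(d,r[0],.098).round(3)[:2],'z.015',ray(d,r[0],.015).round(3)[:2], 'rim',[ray(d,p,.022).round(3)[:2].tolist() for p in cv2.boxPoints(r)] if c in('blue','yellow') else '')
    x0,y0,x1,y1=box
    f=min(800/(x1-x0),600/(y1-y0)); cv2.imwrite(f'pics/{n}_z.png',cv2.resize(im[y0:y1,x0:x1,::-1],None,fx=f,fy=f,interpolation=cv2.INTER_CUBIC))
E
```

```text
top red 144 [178.5 213. ] [13. 14.] z.098 [0.496 0.23 ] z.015 [0.507 0.246] rim 
top red 117 [190.1 197. ] [15.8  9. ] z.098 [0.537 0.202] z.015 [0.551 0.215] rim 
top green 148 [207.3 220.3] [13.4 14.1] z.098 [0.477 0.157] z.015 [0.487 0.167] rim 
top green 121 [214.6 202.5] [16.  9.] z.098 [0.522 0.139] z.015 [0.536 0.147] rim 
top white 162 [232. 227.] [14. 14.] z.098 [0.46  0.094] z.015 [0.468 0.099] rim 
top white 120 [239.3 207.9] [16.  9.] z.098 [0.508 0.076] z.015 [0.52  0.079] rim 
top black 25 [162.6 213. ] [ 6.9 16.6] z.098 [0.496 0.271] z.015 [0.507 0.29 ] rim 
top black 130 [152. 207.] [12. 14.] z.098 [0.511 0.298] z.015 [0.524 0.32 ] rim 
top black 117 [166.  191.4] [15.8  9. ] z.098 [0.552 0.264] z.015 [0.567 0.283] rim 
top yellow 151 [141.7 207.2] [ 7.7 29.4] z.098 [0.511 0.325] z.015 [0.523 0.348] rim [[0.486, 0.365], [0.565, 0.347], [0.559, 0.327], [0.48, 0.345]]
top yellow 281 [290.  199.5] [10.9 30.1] z.098 [ 0.53  -0.054] z.015 [ 0.543 -0.061] rim [[0.506, -0.035], [0.587, -0.057], [0.579, -0.086], [0.498, -0.064]]
top blue 81 [152.5 207. ] [10. 11.] z.098 [0.51
[... 1677 characters left out ...]
15 [0.523 0.346] rim [[0.562, 0.32], [0.477, 0.34], [0.489, 0.374], [0.573, 0.354]]
scene yellow 392 [229.6 156.5] [15.6 32.4] z.098 [ 0.574 -0.016] z.015 [ 0.545 -0.063] rim [[0.579, -0.092], [0.499, -0.07], [0.516, -0.027], [0.594, -0.049]]
scene blue 75 [310.3 267.1] [17.4  7.6] z.098 [0.595 0.299] z.015 [0.568 0.282] rim [[0.574, 0.263], [0.557, 0.266], [0.566, 0.303], [0.583, 0.301]]
scene blue 116 [340.8 243.8] [13.4 12.7] z.098 [0.511 0.297] z.015 [0.476 0.28 ] rim [[0.496, 0.269], [0.465, 0.264], [0.463, 0.294], [0.494, 0.299]]
scene blue 2295 [210.6 110.5] [83.6 30.8] z.098 [ 0.534 -0.155] z.015 [ 0.502 -0.215] rim [[0.508, -0.357], [0.419, -0.347], [0.502, -0.076], [0.581, -0.089]]
```

View pics/top_z.png

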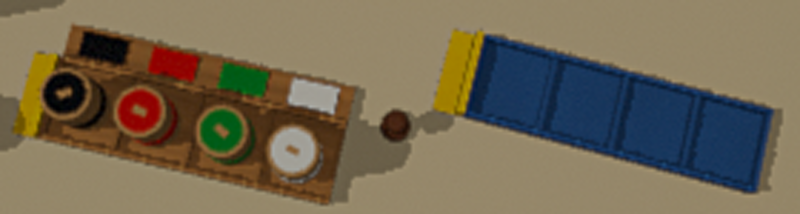

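View pics/scene_z.png

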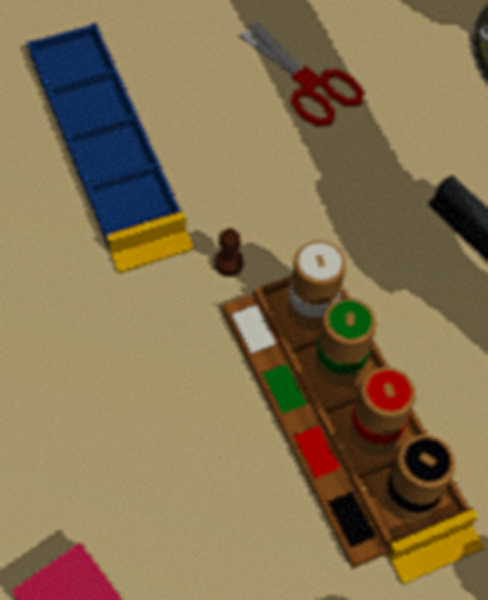

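```bash
cat >> h.py <<'E'
from scipy.spatial.transform import Rotation as Rn
def pose():
    o=telemetry.get_obs(); return o['tool_pos'],Rn.from_euler('xyz',o['tool_rot'],degrees=True).as_matrix(),o
def go(p,yaw,sgn=1):
    # tool x down, tool z along sgn*rack x
    t,R,o=pose(); y=np.radians(yaw); z=sgn*np.array([np.cos(y),np.sin(y),0]); x=np.array([0,0,-1.]); G=np.c_[x,np.cross(z,x),z]
    off=R.T@(np.array(p)-t); rv=Rn.from_matrix(R.T@G).as_rotvec()
    print('t',o['time_s'],'tcp',t.round(4),'w',round(o['grip_width'],4),'F',o['force'].round(1),'| off',off.round(4),'rot',rv.round(4),'deg',np.degrees(np.linalg.norm(rv)).round(1),'rows',max(np.linalg.norm(off)/.0625,np.degrees(np.linalg.norm(rv))/10.7).round(1))
E
python3 - <<'E'
from h import *
t,R,o=pose();print(R.round(3),o['qpos'].round(1))
for s in(1,-1): go((.511,.297,.20),-13,s)
E
```

```text
[[-0.001 -0.916  0.401]
 [-0.002  0.401  0.916]
 [-1.    -0.    -0.002]] [-65.5  18.4  -4.   83.2   1.3  78.5  -3.3]
t 0.1 tcp [0.2606 0.595  0.2296] w 0.087 F [ 0.2 -0.3 -0.7] | off [ 0.0299 -0.3489 -0.1724] rot [ 1.3849e+00 -1.3000e-03  1.2000e-03] deg 79.3 rows 7.4
t 0.1 tcp [0.2606 0.595  0.2296] w 0.087 F [ 0.2 -0.3 -0.7] | off [ 0.0299 -0.3489 -0.1724] rot [-1.7567e+00 -1.3000e-03 -1.3000e-03] deg 100.7 rows 9.4
```

Emit:
drive_tool(offset=[[0.03,-0.349,-0.172],[0.03,-0.349,-0.172],[0.03,-0.349,-0.172],[0.03,-0.349,-0.172],[0.03,-0.349,-0.172],[0.03,-0.349,-0.172],[0.03,-0.349,-0.172],[0.03,-0.349,-0.172],[0.03,-0.349,-0.172],[0.03,-0.349,-0.172]], angular=[[1.385,0,0],[1.385,0,0],[1.385,0,0],[1.385,0,0],[1.385,0,0],[1.385,0,0],[1.385,0,0],[1.385,0,0],[1.385,0,0],[1.385,0,0]], fingers=-1, squeeze=20)

```text
time_s: 1.35
tool_pos: [0.5109, 0.2977, 0.1997]
tool_rot: [-106.9, 89.9, -119.8]
force: [0.2, -0.1, -0.1]
grip_width: 0.087
```

```bash
python3 - <<'E'
from h import *
go((.511,.297,.055),-13)
t,R,o=pose();d=snap('wrist','w1');print(d['intrinsics'],d['T_tool_cam'].round(3),o['qpos'].round(1))
E
```

```text
t 1.35 tcp [0.5109 0.2977 0.1997] w 0.087 F [ 0.2 -0.1 -0.1] | off [ 0.1447 -0.0004  0.0004] rot [ 0.0021 -0.0006  0.002 ] deg 0.2 rows 2.3
[[280.79649767   0.         257.79267018]
 [  0.         280.79649767 189.9263867 ]
 [  0.           0.           1.        ]] [[-0.001  0.304 -0.953 -0.155]
 [-0.001  0.953  0.304  0.085]
 [ 1.     0.001 -0.001 -0.001]
 [ 0.     0.     0.     1.   ]] [-47.3  12.3  16.8  94.8  -3.6  73.5 -42.8]
```

View pics/w1.png

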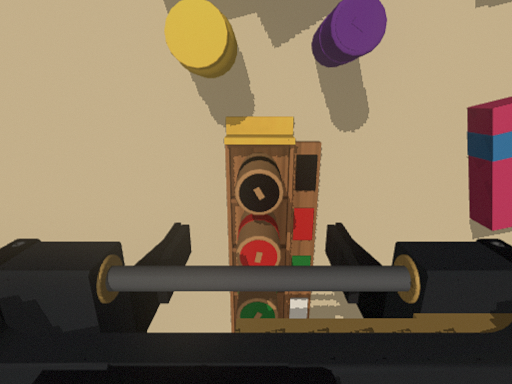

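Wrist view: black disc at (260,192), roughly central between the fingers. I'll check its position against the earlier measurement.

```bash
cat >> h.py <<'E'
def wrist(f):
    t,R,o=pose(); T=np.eye(4);T[:3,:3]=R;T[:3,3]=t
    d=snap('wrist',f); return d,T@d['T_tool_cam']
E
python3 - <<'E'
from h import *
d,T=wrist('w2')
for n,uv,z in(('black',(260,191),.098),('red',(258,257),.098),('tagb',(306,173),.015),('tagr',(304,224),.015),('yel-corner',(226,139),.022),('yel2',(295,139),.022)): print(n,ray(d,uv,z,T).round(4))
E
```

```text
black [0.5125 0.2994 0.098 ]
red [0.4945 0.2296 0.098 ]
tagb [0.5682 0.2831 0.015 ]
tagr [0.5537 0.2152 0.015 ]
yel-corner [0.4829 0.3468 0.022 ]
yel2 [0.5619 0.3286 0.022 ]
```

All three cameras agree to within 2 mm. Descending on black.

Emit:
drive_tool(offset=[[0.04,0,0],[0.08,0,0],[0.11,0,0],[0.13,0,0],[0.145,0,0],[0.145,0,0]], angular=[[0.002,0,0.002],[0.002,0,0.002],[0.002,0,0.002],[0.002,0,0.002],[0.002,0,0.002],[0.002,0,0.002]])

```text
time_s: 2.2
tool_pos: [0.5101, 0.2972, 0.0538]
tool_rot: [-140.3, 89.9, -153.3]
force: [0.0, -0.2, 0.9]
grip_width: 0.0871
```

Emit:
drive_tool(offset=[[0,0,0],[0,0,0],[0,0,0],[0,0,0],[0,0,0],[0,0,0]], angular=[[0,0,0],[0,0,0],[0,0,0],[0,0,0],[0,0,0],[0,0,0]], fingers=1, squeeze=20)

```text
time_s: 2.95
tool_pos: [0.5105, 0.2973, 0.0541]
tool_rot: [-139.1, 89.9, -152.1]
force: [1.2, -0.3, 1.1]
grip_width: 0.0478
```

Emit:
drive_tool(offset=[[-0.01,0,0],[-0.03,0,0],[-0.06,0,0],[-0.09,0,0],[-0.12,0,0],[-0.135,0,0],[-0.145,0,0],[-0.145,0,0]], angular=[[0,0,0],[0,0,0],[0,0,0],[0,0,0],[0,0,0],[0,0,0],[0,0,0],[0,0,0]])

```text
time_s: 3.95
tool_pos: [0.5106, 0.2974, 0.199]
tool_rot: [-140.1, 89.9, -153.1]
force: [0.8, -0.4, -2.7]
grip_width: 0.048
```

```bash
python3 - <<'E'
from h import *
go((.474,-.315,.20),-15)
E
```

```text
t 3.95 tcp [0.5106 0.2974 0.199 ] w 0.048 F [ 0.8 -0.4 -2.7] | off [-5.00e-04 -6.05e-01  1.02e-01] rot [ 0.0351 -0.0011  0.001 ] deg 2.0 rows 9.8
```

Emit:
drive_tool(offset=[[0,-0.02,0.003],[0,-0.06,0.01],[0,-0.11,0.018],[0,-0.165,0.027],[0,-0.22,0.037],[0,-0.275,0.046],[0,-0.33,0.056],[0,-0.385,0.065],[0,-0.44,0.074],[0,-0.49,0.083]], angular=[[0.035,0,0],[0.035,0,0],[0.035,0,0],[0.035,0,0],[0.035,0,0],[0.035,0,0],[0.035,0,0],[0.035,0,0],[0.035,0,0],[0.035,0,0]])

```text
time_s: 5.2
tool_pos: [0.479, -0.2017, 0.1986]
tool_rot: [-165.9, 89.9, 178.9]
force: [-0.2, -0.2, -1.8]
grip_width: 0.0477
```

```bash
python3 - <<'E'
from h import *
go((.474,-.315,.20),-15)
E
```

```text
t 5.2 tcp [ 0.479  -0.2017  0.1986] w 0.0477 F [-0.2 -0.2 -1.8] | off [-0.0014 -0.1107  0.0248] rot [-0.0033 -0.0025  0.0006] deg 0.2 rows 1.8
```

Emit:
drive_tool(offset=[[-0.001,-0.05,0.012],[-0.001,-0.09,0.02],[-0.001,-0.11,0.025],[-0.001,-0.11,0.025],[-0.001,-0.11,0.025]], angular=[[-0.003,-0.002,0],[-0.003,-0.002,0],[-0.003,-0.002,0],[-0.003,-0.002,0],[-0.003,-0.002,0]])

```text
time_s: 5.82
tool_pos: [0.4736, -0.3134, 0.1989]
tool_rot: [163.5, 89.9, 148.4]
force: [0.1, 0.3, -2.6]
grip_width: 0.0473
```

```bash
python3 - <<'E'
from h import *
import pickle
d,T=wrist('w3'); pickle.dump((d,T),open('w3.pkl','wb'))
go((.474,-.315,.20),-15)
E
```

```text
t 5.875 tcp [ 0.4741 -0.313   0.1991] w 0.0473 F [-1.2  0.1 -2.5] | off [-0.0009 -0.0019  0.0005] rot [ 0.0006 -0.0016 -0.0007] deg 0.1 rows 0.0
```

View pics/w3.png

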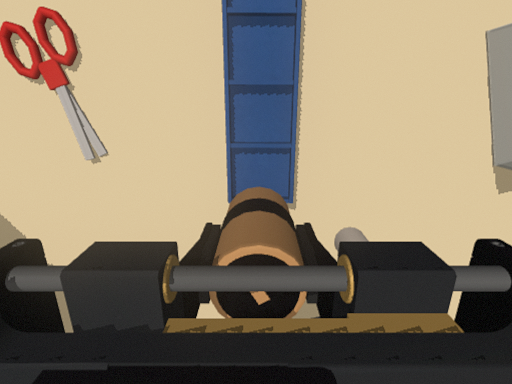

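The held black parcel is at (258,260). The dispatch rack's dividers show at rows of about 12, 83 and 146, with side walls at columns of about 227 and 297. I'll zoom in to measure the rims.

```bash
python3 - <<'E'
import cv2
im=cv2.imread('pics/w3.png')[0:200,210:315]
cv2.imwrite('pics/w3z.png',cv2.resize(im,None,fx=3,fy=3,interpolation=cv2.INTER_NEAREST))
E
```

```text
(no output)
```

View pics/w3z.png

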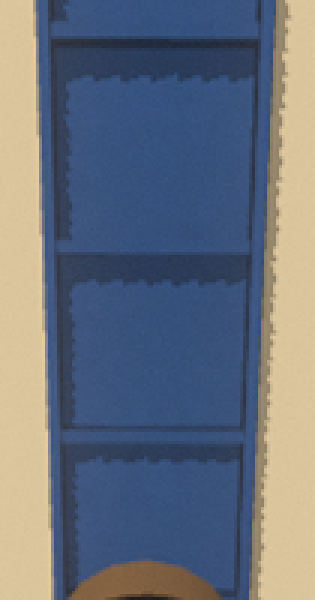

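```bash
python3 - <<'E'
from h import *
import pickle
d,T=pickle.load(open('w3.pkl','rb'))
P=np.array([ray(d,(210+c/3,r/3),.022,T)[:2] for c,r in((155,39.5),(154.5,247.5),(154.5,436))])
print(P.round(4),np.linalg.norm(np.diff(P,axis=0),axis=1)*1e3)
v=P[0]-P[2];yaw=np.degrees(np.arctan2(-v[0],v[1]));print('yaw',yaw,'centre div',P[1])
# widths
for r in(247.5,436): 
  a,b=[ray(d,(210+c/3,r/3),.022,T)[:2] for c in((45,264) if r<300 else (49,260))];print(np.linalg.norm(a-b))
E
```

```text
[[ 0.5208 -0.1491]
 [ 0.5034 -0.2138]
 [ 0.4857 -0.2808]] [67.00223919 69.36917802]
yaw -14.9150163736365 centre div [ 0.50343437 -0.21378136]
0.08068190324905868
0.08299777030050341
```

Divider spacing is 67/69 mm (nominal 70) and the width 81–83 mm (nominal 82). That puts the dispatch centre at about (0.5025, -0.214) with yaw -15°. Placing black in the far bay.

```bash
python3 - <<'E'
from h import *
go((.4753,-.3154,.055),-15)
E
```

```text
t 5.875 tcp [ 0.4741 -0.313   0.1991] w 0.0473 F [-1.2  0.1 -2.5] | off [ 0.1441 -0.0021  0.002 ] rot [ 0.0006 -0.0016 -0.0007] deg 0.1 rows 2.3
```

Emit:
drive_tool(offset=[[0.02,-0.002,0.002],[0.05,-0.002,0.002],[0.08,-0.002,0.002],[0.105,-0.002,0.002],[0.125,-0.002,0.002],[0.137,-0.002,0.002],[0.143,-0.002,0.002],[0.143,-0.002,0.002],[0.143,-0.002,0.002]], angular=[[0,-0.002,0],[0,-0.002,0],[0,-0.002,0],[0,-0.002,0],[0,-0.002,0],[0,-0.002,0],[0,-0.002,0],[0,-0.002,0],[0,-0.002,0]])

```text
time_s: 7.0
tool_pos: [0.4758, -0.3157, 0.0568]
tool_rot: [15.0, 89.9, 0.1]
force: [-0.1, -0.0, -1.7]
grip_width: 0.0473
```

Emit:
drive_tool(offset=[[0,0,0],[0,0,0],[0,0,0],[0,0,0],[0,0,0]], angular=[[0,0,0],[0,0,0],[0,0,0],[0,0,0],[0,0,0]], fingers=-1)

```text
time_s: 7.62
tool_pos: [0.4758, -0.3157, 0.0568]
tool_rot: [14.5, 89.9, -0.5]
force: [-0.1, -0.6, 0.2]
grip_width: 0.0844
```

Emit:
drive_tool(offset=[[-0.02,0,0],[-0.05,0,0],[-0.09,0,0],[-0.13,0,0],[-0.145,0,0],[-0.145,0,0]], angular=[[0,0,0],[0,0,0],[0,0,0],[0,0,0],[0,0,0],[0,0,0]])

```text
time_s: 8.38
tool_pos: [0.476, -0.316, 0.203]
tool_rot: [8.5, 89.8, -6.5]
force: [-0.4, -0.0, -0.9]
grip_width: 0.0871
```

```bash
python3 - <<'E'
from h import *
go((.4955,.2295,.20),-13)
snap('top','top1')
E
```

```text
t 8.375 tcp [ 0.476 -0.316  0.203] w 0.0871 F [-0.4 -0.  -0.9] | off [ 0.0028  0.532  -0.1222] rot [-0.0344  0.0042 -0.0006] deg 2.0 rows 8.7
```

View pics/top1.png

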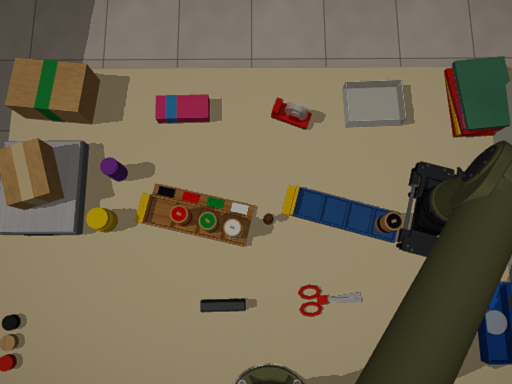

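Top view: black stands in the far dispatch bay, disc at (391,221). The other three are undisturbed. Next is red.

Emit:
drive_tool(offset=[[0.003,0.532,-0.122],[0.003,0.532,-0.122],[0.003,0.532,-0.122],[0.003,0.532,-0.122],[0.003,0.532,-0.122],[0.003,0.532,-0.122],[0.003,0.532,-0.122],[0.003,0.532,-0.122],[0.003,0.532,-0.122],[0.003,0.532,-0.122]], angular=[[-0.034,0.004,0],[-0.034,0.004,0],[-0.034,0.004,0],[-0.034,0.004,0],[-0.034,0.004,0],[-0.034,0.004,0],[-0.034,0.004,0],[-0.034,0.004,0],[-0.034,0.004,0],[-0.034,0.004,0]])

```text
time_s: 9.68
tool_pos: [0.4926, 0.2344, 0.1962]
tool_rot: [-166.4, 89.7, -179.0]
force: [-0.1, -1.7, 0.9]
grip_width: 0.087
```

```bash
python3 - <<'E'
from h import *
go((.4955,.2295,.055),-13)
d=snap('top','top2');im=d['pixels'];c=im[205:240,375:410]
V=cv2.cvtColor(im,cv2.COLOR_RGB2HSV)[:,:,2];m=np.zeros_like(V);m[205:240,375:410]=(V[205:240,375:410]<45)
for q in cv2.findContours(m,0,1)[0]:
    if cv2.contourArea(q)>20: r=cv2.minAreaRect(q);print(r,ray(d,r[0],.098).round(4))
cv2.imwrite('pics/c2.png',cv2.resize(c[:,:,::-1],None,fx=10,fy=10))
E
```

```text
t 9.675 tcp [0.4926 0.2344 0.1962] w 0.087 F [-0.1 -1.7  0.9] | off [ 0.1412 -0.0039  0.0047] rot [ 0.0074 -0.0058  0.0014] deg 0.5 rows 2.3
((381.6020812988281, 225.10499572753906), (18.384777069091797, 8.430888175964355), 67.61986541748047) [ 0.4633 -0.2833  0.098 ]
((393.5, 220.5), (13.0, 13.0), 90.0) [ 0.4749 -0.314   0.098 ]
```

View pics/c2.png

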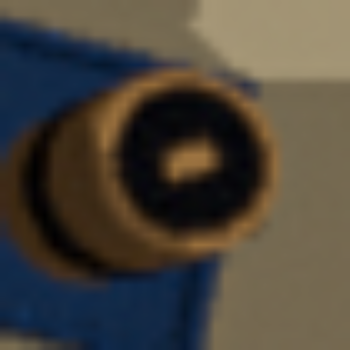

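Black's disc measures (0.475, -0.314), upright and within 2 mm of the bay centre. Picking red.

Emit:
drive_tool(offset=[[0.03,-0.004,0.005],[0.06,-0.004,0.005],[0.09,-0.004,0.005],[0.12,-0.004,0.005],[0.141,-0.004,0.005],[0.141,-0.004,0.005],[0.141,-0.004,0.005]], angular=[[0.007,-0.006,0],[0.007,-0.006,0],[0.007,-0.006,0],[0.007,-0.006,0],[0.007,-0.006,0],[0.007,-0.006,0],[0.007,-0.006,0]])

```text
time_s: 10.6
tool_pos: [0.497, 0.225, 0.0559]
tool_rot: [-63.6, 89.8, -76.9]
force: [0.3, 0.2, 0.6]
grip_width: 0.087
```

Emit:
drive_tool(offset=[[0,0,0],[0,0,0],[0,0,0],[0,0,0],[0,0,0],[0,0,0]], angular=[[0,0,0],[0,0,0],[0,0,0],[0,0,0],[0,0,0],[0,0,0]], fingers=1)

```text
time_s: 11.35
tool_pos: [0.4967, 0.2252, 0.0559]
tool_rot: [-77.0, 89.8, -90.3]
force: [-2.0, -0.5, 2.3]
grip_width: 0.0475
```

Emit:
drive_tool(offset=[[-0.01,0,0],[-0.03,0,0],[-0.06,0,0],[-0.09,0,0],[-0.12,0,0],[-0.135,0,0],[-0.145,0,0],[-0.145,0,0]], angular=[[0,0,0],[0,0,0],[0,0,0],[0,0,0],[0,0,0],[0,0,0],[0,0,0],[0,0,0]])

```text
time_s: 12.35
tool_pos: [0.4967, 0.2256, 0.2009]
tool_rot: [-72.7, 89.8, -86.0]
force: [-0.7, -0.1, -2.0]
grip_width: 0.0474
```

```bash
python3 - <<'E'
from h import *
go((.4934,-.2478,.20),-15)
E
```

```text
t 12.35 tcp [0.4967 0.2256 0.2009] w 0.0474 F [-0.7 -0.1 -2. ] | off [ 0.0022 -0.4615  0.1055] rot [0.0301 0.0009 0.0027] deg 1.7 rows 7.6
```

Red was gripped about 4 mm off along the row, because the arm was still settling. I'll compensate when placing.

Emit:
drive_tool(offset=[[0.001,-0.02,0.004],[0.001,-0.06,0.014],[0.001,-0.11,0.025],[0.001,-0.165,0.038],[0.001,-0.22,0.05],[0.001,-0.275,0.063],[0.001,-0.33,0.076],[0.001,-0.385,0.088],[0.001,-0.43,0.098],[0.001,-0.465,0.105]], angular=[[0.03,0,0.002],[0.03,0,0.002],[0.03,0,0.002],[0.03,0,0.002],[0.03,0,0.002],[0.03,0,0.002],[0.03,0,0.002],[0.03,0,0.002],[0.03,0,0.002],[0.03,0,0.002]])

```text
time_s: 13.6
tool_pos: [0.4897, -0.2546, 0.2004]
tool_rot: [-117.7, 89.9, -133.0]
force: [0.2, 1.2, -1.8]
grip_width: 0.0475
```

Emit:
drive_tool(offset=[[0,0,0],[0,0,0]], angular=[[0,0,0],[0,0,0]])

```text
time_s: 13.85
tool_pos: [0.4883, -0.2548, 0.1995]
tool_rot: [-162.9, 89.8, -178.3]
force: [0.5, 1.1, -2.5]
grip_width: 0.0472
```

```bash
python3 - <<'E'
from h import *
go((.4934-.001,-.2478-.004,.057),-15)
E
```

```text
t 13.85 tcp [ 0.4883 -0.2548  0.1995] w 0.0472 F [ 0.5  1.1 -2.5] | off [0.1425 0.004  0.0035] rot [-0.0066 -0.0028  0.0008] deg 0.4 rows 2.3
```

Emit:
drive_tool(offset=[[0.02,0.004,0.003],[0.05,0.004,0.003],[0.08,0.004,0.003],[0.105,0.004,0.003],[0.125,0.004,0.003],[0.137,0.004,0.003],[0.142,0.004,0.003],[0.142,0.004,0.003],[0.142,0.004,0.003]], angular=[[-0.007,-0.003,0],[-0.007,-0.003,0],[-0.007,-0.003,0],[-0.007,-0.003,0],[-0.007,-0.003,0],[-0.007,-0.003,0],[-0.007,-0.003,0],[-0.007,-0.003,0],[-0.007,-0.003,0]])

```text
time_s: 14.98
tool_pos: [0.4925, -0.2521, 0.0583]
tool_rot: [-27.0, 89.9, -42.0]
force: [0.7, -0.1, -1.7]
grip_width: 0.0475
```

Emit:
drive_tool(offset=[[0,0,0],[0,0,0],[0,0,0],[0,0,0],[0,0,0]], angular=[[0,0,0],[0,0,0],[0,0,0],[0,0,0],[0,0,0]], fingers=-1)

```text
time_s: 15.6
tool_pos: [0.4925, -0.2521, 0.0583]
tool_rot: [-28.0, 89.9, -43.0]
force: [1.2, 0.2, 0.2]
grip_width: 0.0841
```

Emit:
drive_tool(offset=[[-0.02,0,0],[-0.05,0,0],[-0.09,0,0],[-0.13,0,0],[-0.145,0,0],[-0.145,0,0]], angular=[[0,0,0],[0,0,0],[0,0,0],[0,0,0],[0,0,0],[0,0,0]])

```text
time_s: 16.35
tool_pos: [0.4928, -0.2521, 0.2044]
tool_rot: [-5.5, 89.8, -20.5]
force: [-0.2, -0.1, -0.9]
grip_width: 0.087
```

```bash
python3 - <<'E'
from h import *
go((.477,.1567,.20),-13)
E
```

```text
t 16.35 tcp [ 0.4928 -0.2521  0.2044] w 0.087 F [-0.2 -0.1 -0.9] | off [ 0.0038  0.3908 -0.1209] rot [-0.0345  0.004   0.0005] deg 2.0 rows 6.5
```

Emit:
drive_tool(offset=[[0.004,0.391,-0.121],[0.004,0.391,-0.121],[0.004,0.391,-0.121],[0.004,0.391,-0.121],[0.004,0.391,-0.121],[0.004,0.391,-0.121],[0.004,0.391,-0.121],[0.004,0.391,-0.121],[0.004,0.391,-0.121],[0.004,0.391,-0.121]], angular=[[-0.034,0.004,0],[-0.034,0.004,0],[-0.034,0.004,0],[-0.034,0.004,0],[-0.034,0.004,0],[-0.034,0.004,0],[-0.034,0.004,0],[-0.034,0.004,0],[-0.034,0.004,0],[-0.034,0.004,0]])

```text
time_s: 17.6
tool_pos: [0.477, 0.1551, 0.1992]
tool_rot: [-118.2, 89.9, -131.4]
force: [-0.4, -0.4, 0.1]
grip_width: 0.0869
```

Emit:
drive_tool(offset=[[0,0,0],[0,0,0]], angular=[[0,0,0],[0,0,0]])

```text
time_s: 17.85
tool_pos: [0.4771, 0.1544, 0.1993]
tool_rot: [-118.3, 89.9, -131.5]
force: [0.3, -0.7, 0.1]
grip_width: 0.0868
```

```bash
python3 - <<'E'
from h import *
d=snap('top','top3')
c=d['pixels'][180:250,280:410,::-1];cv2.imwrite('pics/c3.png',cv2.resize(c,None,fx=6,fy=6))
go((.477,.1567,.055),-13)
E
```

```text
t 17.9 tcp [0.4771 0.1546 0.1993] w 0.0867 F [-0.4  0.8 -0.7] | off [ 0.1443  0.0021 -0.0005] rot [-0.0042 -0.0006  0.0011] deg 0.2 rows 2.3
```

View pics/c3.png

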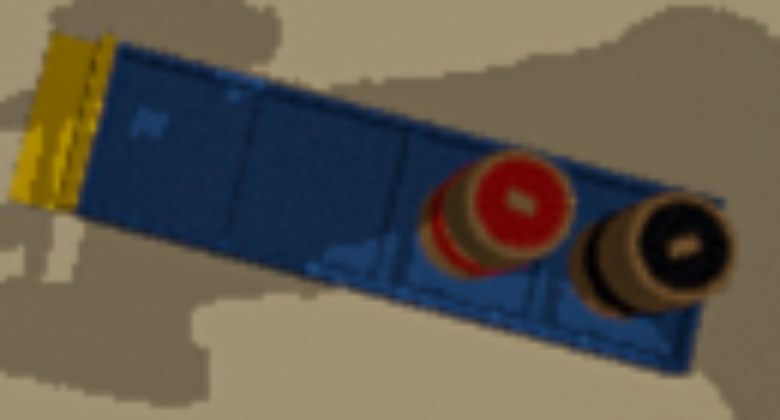

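Red stands upright in the next bay, disc at about (366,214) in the full frame. Picking green.

Emit:
drive_tool(offset=[[0.03,0.002,0],[0.06,0.002,0],[0.09,0.002,0],[0.12,0.002,0],[0.144,0.002,0],[0.144,0.002,0],[0.144,0.002,0]], angular=[[-0.004,0,0],[-0.004,0,0],[-0.004,0,0],[-0.004,0,0],[-0.004,0,0],[-0.004,0,0],[-0.004,0,0]])

```text
time_s: 18.77
tool_pos: [0.4782, 0.1567, 0.0563]
tool_rot: [-25.0, 90.0, -38.0]
force: [0.1, -0.1, 0.2]
grip_width: 0.087
```

Emit:
drive_tool(offset=[[0,0,0],[0,0,0],[0,0,0],[0,0,0],[0,0,0],[0,0,0]], angular=[[0,0,0],[0,0,0],[0,0,0],[0,0,0],[0,0,0],[0,0,0]], fingers=1)

```text
time_s: 19.52
tool_pos: [0.4781, 0.1567, 0.0563]
tool_rot: [-36.9, 90.0, -49.9]
force: [0.3, 0.7, 1.1]
grip_width: 0.0476
```

Emit:
drive_tool(offset=[[-0.01,0,0],[-0.03,0,0],[-0.06,0,0],[-0.09,0,0],[-0.12,0,0],[-0.135,0,0],[-0.145,0,0],[-0.145,0,0]], angular=[[0,0,0],[0,0,0],[0,0,0],[0,0,0],[0,0,0],[0,0,0],[0,0,0],[0,0,0]])

```text
time_s: 20.52
tool_pos: [0.4781, 0.1568, 0.2013]
tool_rot: [-24.3, 90.0, -37.3]
force: [-0.2, -0.8, -2.2]
grip_width: 0.0478
```

```bash
python3 - <<'E'
from h import *
go((.5116,-.1802,.20),-15)
E
```

```text
t 20.525 tcp [0.4781 0.1568 0.2013] w 0.0478 F [-0.2 -0.8 -2.2] | off [ 0.0014 -0.3208  0.1085] rot [0.0346 0.0004 0.0002] deg 2.0 rows 5.4
```

Emit:
drive_tool(offset=[[0.001,-0.02,0.007],[0.001,-0.055,0.019],[0.001,-0.1,0.034],[0.001,-0.15,0.051],[0.001,-0.2,0.068],[0.001,-0.245,0.083],[0.001,-0.285,0.097],[0.001,-0.31,0.105],[0.001,-0.321,0.108],[0.001,-0.321,0.108]], angular=[[0.035,0,0],[0.035,0,0],[0.035,0,0],[0.035,0,0],[0.035,0,0],[0.035,0,0],[0.035,0,0],[0.035,0,0],[0.035,0,0],[0.035,0,0]])

```text
time_s: 21.78
tool_pos: [0.5102, -0.1812, 0.1998]
tool_rot: [-146.5, 89.9, -161.7]
force: [0.8, 0.8, -1.6]
grip_width: 0.048
```

Emit:
drive_tool(offset=[[0,0,0],[0,0,0]], angular=[[0,0,0],[0,0,0]])

```text
time_s: 22.02
tool_pos: [0.5102, -0.1799, 0.1996]
tool_rot: [-175.1, 89.9, 169.8]
force: [-0.1, 0.4, -2.2]
grip_width: 0.0477
```

```bash
python3 - <<'E'
from h import *
go((.5116,-.1802,.057),-15)
E
```

```text
t 22.025 tcp [ 0.5102 -0.1799  0.1996] w 0.0477 F [-0.1  0.4 -2.2] | off [1.426e-01 1.000e-04 1.600e-03] rot [-0.0009 -0.0014  0.0001] deg 0.1 rows 2.3
```

Emit:
drive_tool(offset=[[0.02,0,0.001],[0.05,0,0.001],[0.08,0,0.001],[0.105,0,0.001],[0.125,0,0.001],[0.137,0,0.001],[0.142,0,0.001],[0.142,0,0.001],[0.142,0,0.001]], angular=[[-0.001,-0.001,0],[-0.001,-0.001,0],[-0.001,-0.001,0],[-0.001,-0.001,0],[-0.001,-0.001,0],[-0.001,-0.001,0],[-0.001,-0.001,0],[-0.001,-0.001,0],[-0.001,-0.001,0]])

```text
time_s: 23.15
tool_pos: [0.5116, -0.1802, 0.0583]
tool_rot: [7.3, 89.9, -7.7]
force: [-0.2, -0.2, -1.3]
grip_width: 0.048
```

Emit:
drive_tool(offset=[[0,0,0],[0,0,0],[0,0,0],[0,0,0],[0,0,0]], angular=[[0,0,0],[0,0,0],[0,0,0],[0,0,0],[0,0,0]], fingers=-1)

```text
time_s: 23.78
tool_pos: [0.5116, -0.1803, 0.0584]
tool_rot: [8.5, 89.9, -6.4]
force: [0.1, -0.4, 0.1]
grip_width: 0.0848
```

Emit:
drive_tool(offset=[[-0.02,0,0],[-0.05,0,0],[-0.09,0,0],[-0.13,0,0],[-0.145,0,0],[-0.145,0,0]], angular=[[0,0,0],[0,0,0],[0,0,0],[0,0,0],[0,0,0],[0,0,0]])

```text
time_s: 24.52
tool_pos: [0.512, -0.1804, 0.2045]
tool_rot: [15.9, 89.8, 0.9]
force: [-0.6, 0.9, -0.9]
grip_width: 0.0871
```

```bash
python3 - <<'E'
from h import *
go((.460,.093,.20),-13)
E
```

```text
t 24.525 tcp [ 0.512  -0.1804  0.2045] w 0.0871 F [-0.6  0.9 -0.9] | off [ 0.0044  0.2506 -0.121 ] rot [-0.0346  0.0034 -0.0009] deg 2.0 rows 4.5
```

Emit:
drive_tool(offset=[[0.004,0.251,-0.121],[0.004,0.251,-0.121],[0.004,0.251,-0.121],[0.004,0.251,-0.121],[0.004,0.251,-0.121],[0.004,0.251,-0.121],[0.004,0.251,-0.121],[0.004,0.251,-0.121],[0.004,0.251,-0.121]], angular=[[-0.034,0.003,0],[-0.034,0.003,0],[-0.034,0.003,0],[-0.034,0.003,0],[-0.034,0.003,0],[-0.034,0.003,0],[-0.034,0.003,0],[-0.034,0.003,0],[-0.034,0.003,0]])

```text
time_s: 25.65
tool_pos: [0.4603, 0.0923, 0.2003]
tool_rot: [73.6, 90.0, 60.5]
force: [-0.0, -0.4, 0.3]
grip_width: 0.0871
```

```bash
python3 - <<'E'
from h import *
d=snap('top','top4')
c=d['pixels'][180:250,140:410,::-1];cv2.imwrite('pics/c4.png',cv2.resize(c,None,fx=2.9,fy=2.9))
go((.460,.093,.055),-13)
E
```

```text
t 25.7 tcp [0.4602 0.0925 0.2003] w 0.0872 F [-0.1 -0.3  0.6] | off [ 0.1453  0.0003 -0.0004] rot [-0.0024  0.0003 -0.0009] deg 0.1 rows 2.3
```

View pics/c4.png

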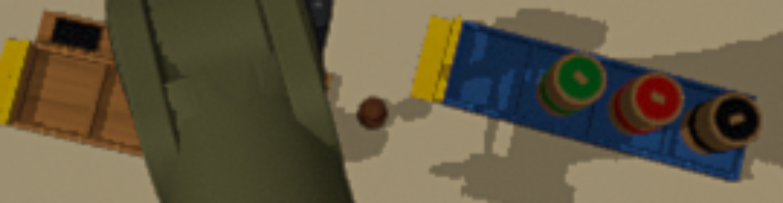

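Green, red and black all stand upright, leaving the bay at the yellow end empty. The brown peg is still in place. Picking white.

Emit:
drive_tool(offset=[[0.03,0,0],[0.06,0,0],[0.09,0,0],[0.12,0,0],[0.145,0,0],[0.145,0,0],[0.145,0,0]], angular=[[-0.002,0,0],[-0.002,0,0],[-0.002,0,0],[-0.002,0,0],[-0.002,0,0],[-0.002,0,0],[-0.002,0,0]])

```text
time_s: 26.58
tool_pos: [0.4611, 0.0926, 0.0562]
tool_rot: [45.5, 89.9, 32.5]
force: [0.5, 0.5, 1.5]
grip_width: 0.087
```

Emit:
drive_tool(offset=[[0,0,0],[0,0,0],[0,0,0],[0,0,0],[0,0,0],[0,0,0]], angular=[[0,0,0],[0,0,0],[0,0,0],[0,0,0],[0,0,0],[0,0,0]], fingers=1)

```text
time_s: 27.32
tool_pos: [0.4609, 0.0926, 0.0562]
tool_rot: [53.7, 89.9, 40.6]
force: [-1.1, 0.3, 1.0]
grip_width: 0.0476
```

Emit:
drive_tool(offset=[[-0.01,0,0],[-0.03,0,0],[-0.06,0,0],[-0.09,0,0],[-0.12,0,0],[-0.135,0,0],[-0.145,0,0],[-0.145,0,0]], angular=[[0,0,0],[0,0,0],[0,0,0],[0,0,0],[0,0,0],[0,0,0],[0,0,0],[0,0,0]])

```text
time_s: 28.32
tool_pos: [0.4607, 0.0925, 0.2012]
tool_rot: [52.4, 89.9, 39.4]
force: [0.3, -0.1, -2.1]
grip_width: 0.0476
```

```bash
python3 - <<'E'
from h import *
go((.5297,-.1126,.20),-15)
E
```

```text
t 28.325 tcp [0.4607 0.0925 0.2012] w 0.0476 F [ 0.3 -0.1 -2.1] | off [ 0.001  -0.1842  0.1135] rot [ 0.0342  0.0011 -0.0015] deg 2.0 rows 3.5
```

Emit:
drive_tool(offset=[[0.001,-0.015,0.009],[0.001,-0.045,0.028],[0.001,-0.08,0.049],[0.001,-0.12,0.074],[0.001,-0.155,0.095],[0.001,-0.175,0.108],[0.001,-0.184,0.113],[0.001,-0.184,0.113],[0.001,-0.184,0.113]], angular=[[0.034,0.001,-0.001],[0.034,0.001,-0.001],[0.034,0.001,-0.001],[0.034,0.001,-0.001],[0.034,0.001,-0.001],[0.034,0.001,-0.001],[0.034,0.001,-0.001],[0.034,0.001,-0.001],[0.034,0.001,-0.001]])

```text
time_s: 29.45
tool_pos: [0.529, -0.1111, 0.1997]
tool_rot: [135.3, 89.9, 120.4]
force: [-0.3, -0.7, -2.6]
grip_width: 0.0477
```

```bash
python3 - <<'E'
from h import *
go((.5297,-.1126,.057),-15)
E
```

```text
t 29.45 tcp [ 0.529  -0.1111  0.1997] w 0.0477 F [-0.3 -0.7 -2.6] | off [ 0.1427 -0.0014  0.0012] rot [ 0.0016 -0.0009 -0.0009] deg 0.1 rows 2.3
```

Emit:
drive_tool(offset=[[0.02,-0.001,0.001],[0.05,-0.001,0.001],[0.08,-0.001,0.001],[0.105,-0.001,0.001],[0.125,-0.001,0.001],[0.137,-0.001,0.001],[0.142,-0.001,0.001],[0.142,-0.001,0.001],[0.142,-0.001,0.001]], angular=[[0.001,-0.001,-0.001],[0.001,-0.001,-0.001],[0.001,-0.001,-0.001],[0.001,-0.001,-0.001],[0.001,-0.001,-0.001],[0.001,-0.001,-0.001],[0.001,-0.001,-0.001],[0.001,-0.001,-0.001],[0.001,-0.001,-0.001]])

```text
time_s: 30.58
tool_pos: [0.5303, -0.1121, 0.0584]
tool_rot: [15.8, 89.9, 0.9]
force: [0.6, 0.2, -2.6]
grip_width: 0.0477
```

Emit:
drive_tool(offset=[[0,0,0],[0,0,0],[0,0,0],[0,0,0],[0,0,0]], angular=[[0,0,0],[0,0,0],[0,0,0],[0,0,0],[0,0,0]], fingers=-1)

```text
time_s: 31.2
tool_pos: [0.5303, -0.1121, 0.0585]
tool_rot: [15.7, 89.9, 0.7]
force: [-0.6, 0.2, 0.1]
grip_width: 0.0849
```

Emit:
drive_tool(offset=[[-0.02,0,0],[-0.05,0,0],[-0.09,0,0],[-0.13,0,0],[-0.145,0,0],[-0.145,0,0]], angular=[[0,0,0],[0,0,0],[0,0,0],[0,0,0],[0,0,0],[0,0,0]])

```text
time_s: 31.95
tool_pos: [0.5305, -0.1121, 0.2038]
tool_rot: [21.4, 89.8, 6.4]
force: [-0.3, -0.4, 0.1]
grip_width: 0.0869
```

Emit:
drive_tool(offset=[[0,0.05,0],[0,0.1,0],[0,0.15,0],[0,0.2,0],[0,0.25,0],[0,0.3,0],[0,0.3,0],[0,0.3,0]], angular=[[0,0,0],[0,0,0],[0,0,0],[0,0,0],[0,0,0],[0,0,0],[0,0,0],[0,0,0]])

```text
time_s: 32.95
tool_pos: [0.607, 0.1767, 0.2019]
tool_rot: [-78.8, 89.9, -93.8]
force: [0.5, -1.4, -0.8]
grip_width: 0.0866
```

```bash
python3 - <<'E'
from h import *
C=np.array([.5025,-.214]);y=np.radians(-15);ex=np.array([np.cos(y),np.sin(y)]);ey=np.array([-np.sin(y),np.cos(y)])
for n,(x0,y0,x1,y1) in(('top',(280,175,410,250)),('scene',(170,40,265,170))):
    d=snap(n,n+'5');im=d['pixels'];H,S,V=cv2.split(cv2.cvtColor(im,cv2.COLOR_RGB2HSV))
    for c,m in {'red':((H<6)|(H>174))&(S>190)&(V>60),'green':(H>45)&(H<80)&(S>130),'white':(S<60)&(V>120),'black':V<40}.items():
        k=np.zeros_like(V);k[y0:y1,x0:x1]=m[y0:y1,x0:x1]
        for q in cv2.findContours(k,0,1)[0]:
            if cv2.contourArea(q)>60: r=cv2.minAreaRect(q);p=ray(d,r[0],.098)[:2]-C;print(n,c,np.round(r[0],1),np.round(r[1],1),'rack xy',(p@ex).round(4),(p@ey).round(4))
    cv2.imwrite(f'pics/{n}5z.png',cv2.resize(im[y0:y1,x0:x1,::-1],None,fx=4.5,fy=4.5))
print(telemetry.get_obs()['time_s'],telemetry.get_obs()['tool_pos'])
E
```

```text
top red [366.5 213.5] [14.1 12.7] rack xy -0.0008 -0.0343
top green [339.5 206.5] [13. 13.] rack xy -0.0007 0.0358
top white [312. 199.] [14. 14.] rack xy 0.0002 0.1078
top black [393.5 220.5] [13. 13.] rack xy -0.0008 -0.1038
scene red [203.5  80. ] [10. 13.] rack xy 0.0005 -0.0354
scene green [212.5  99.5] [11. 13.] rack xy -0.0002 0.0341
scene white [221.5 121. ] [12. 15.] rack xy 0.0011 0.1056
scene black [258.  129.5] [79. 12.] rack xy -0.072 0.1611
scene black [195.5  61.5] [ 9. 13.] rack xy -0.0001 -0.1046
scene black [250.7  74.8] [44.7 18.9] rack xy -0.1189 -0.0088
33.05 [0.60751397 0.175575   0.20313359]
```

View pics/top5z.png

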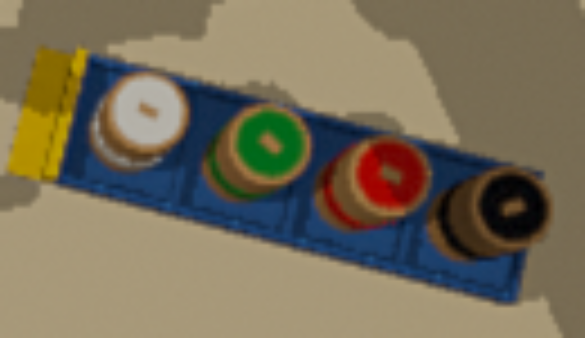

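View pics/scene5z.png

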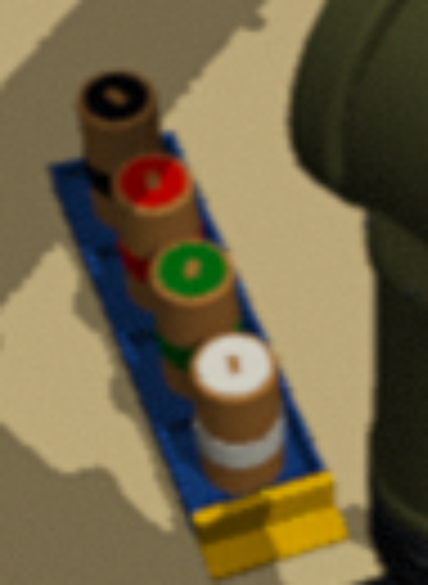

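From the yellow end, white, green, red and black stand upright in the four bays. Both cameras put each one within 3 mm of its bay centre. Arm settled and clear, so I'm handing in.

```bash
python3 -c "
from cell import sign_off;print(sign_off())"
```

```text
the job is handed in; nothing more can be done
None
```

All four parcels are now in the blue dispatch rack in reverse order: white next to the yellow end, then green, red and black. I handed the job in at about 33 s of the 112 s allowed; no verdict was reported.

- **Position:** both fixed cameras put every parcel within about 3 mm along the row and 1 mm across it from its bay centre. These figures rest on my own measurement of the rack's position, which is good to a few millimetres.
- **Upright and let go:** in the pictures each parcel looks upright on its bay floor, and the gripper was open and well clear. I did not measure tilt or floor height separately.
- **One deviation:** I gripped red about 4 mm off centre along the row because the arm was still settling. I allowed for that when placing it, and it measured within 1 mm of its bay centre.
- **Left alone:** I never moved the gripper to the purple look-alike or the brown peg between the racks. The peg looked undisturbed in my last picture of it, taken before the final move.

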